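# Start the bamboo workshop's belt sander from its three switches

### The job

Run the belt sander, pressing only with the fingertips: first press the raised end of the big rocker on the supply box until it has tipped fully over, then push the square key on the extractor's switch box fully down, and last press the long bar on the hand remote fully down and finish while still holding it pressed. Leave the remote lying on the bench where it is (do not pick it up or shove it along), press neither of the two round buttons, and do not disturb the other things on the bench.

Things in the scene. Friction and masses are not known exactly. Their poses are not given: they have to be found in the camera images.
- supply_box: supply box: grey metal box 110 x 84 mm, 60 mm tall, screwed to the bench, origin at the centre of its underside, z up. It may be turned any way round. A large black rocker switch lies along its x axis on top; its raised end, towards the box's +x, is the one to press (a thin white ridge marks it)
- rocker (a joint): angle of the rocker (plate 80 mm long, 44 mm wide, pivot at mid-length 70 mm above the bench): near 0 = off, its +x end raised by 8 mm over the pivot and its -x end sunk; 0.4 rad = tipped fully over, on. It stays where it is left; friction 0.05 N m (about 2 to 5 N at the finger)
- rocker_press (a point): point on the rocker's top face, 28 mm from the pivot towards the raised +x end, on the centre line: where to press down. When off about 80 mm above the bench; it goes down about 11 mm to full on. The plate then slopes away from the pivot, so a wide fingertip bears on it nearer the pivot and goes down only about 5 to 11 mm
- extractor_box: extractor switch box: grey plastic box 86 x 140 mm, 55 mm tall, screwed to the bench, origin at the centre of its underside, z up. On top at y = +33 mm a square black key, at y = -36 mm a round black stop button
- square_key (a joint): how far the square key (34 x 34 mm) is pushed down: near 0 = up, 0.008 m = fully down. It needs about 4 N and stays where it is left
- square_key_top (a point): centre of the square key's top face, 14 mm above the box when up
- stop_button (a joint): how far the extractor's round stop button (30 mm across) is pressed: 0 = up, 0.006 m = down; a spring returns it. Not to be pressed
- stop_button_top (a point): centre of the round stop button's top face
- remote: hand remote: loose black plastic box 150 (x) x 60 (y) mm, 34 mm thick, about 0.45 kg, lying on its back; origin at the centre of its underside, z up. On top at x = +28 mm a long bar, at x = -52 mm a small round button
- hold_bar (a joint): how far the remote's long bar (54 mm along x, 32 mm wide) is pressed: 0 = up, 0.006 m = fully down, which takes 5 N; a spring returns it
- hold_bar_top (a point): centre of the long bar's top face, 45 mm above the bench when up
- remote_round (a joint): how far the remote's small round button (20 mm across) is pressed: 0 = up, 0.005 m = down; a spring returns it. Not to be pressed
- remote_round_top (a point): centre of the small round button's top face
- glue_jar: bystander: closed round jar, 44 mm across, 75 mm tall, standing; origin at the centre of its underside
- bamboo_cup: bystander: open bamboo cup, 46 mm across, 75 mm tall, standing; origin at the centre of its underside
- slat: bystander: flat bamboo slat 220 x 25 x 7 mm, lying; origin at the centre of its underside
- screwdriver: bystander: screwdriver lying flat, its own x axis from handle to tip
- hammer: bystander: hammer lying flat, its own x axis from handle to head
- mug: bystander: white mug, 76 mm across, 85 mm tall, standing; origin at the centre of its underside
- hoop: bystander: bamboo hoop, 90 mm outside, 22 mm high, lying flat; origin at the centre of its underside
There are look-alikes about, which are no part of the job. What is shaped like the extractor_box but red is not meant.

How it is judged:
On the way, in this order (a step that is already met when the one before it is completed fails the run):
1. the rocker is tipped over to on (value of joint rocker above 0.33 rad), for 0.1 s.
2. the square key is pushed down (value of joint square_key above 0.0062 m), for 0.1 s.
3. the remote's bar is held down by the fingers (value of joint hold_bar above 0.004 m and contact force between the fingers and remote above 2 N), for 0.2 s.
At the end, for the whole second after the job is handed in: the rocker is on (over 0.33 of 0.4 rad), the square key is down (over 6.2 of 8 mm), and the fingers hold the remote's bar down (over 4 of 6 mm, with more than 2 N) while the remote lies flat within 40 mm of its starting place; neither round button is pressed (all of step 3 and value of joint rocker above 0.33 rad and value of joint square_key above 0.0062 m and angle between remote's own z axis and vertical below 0.15 rad and distance of remote from where it was at the start of the episode below 0.04 m and value of joint stop_button below 0.003 m and value of joint remote_round below 0.0025 m); the arm keeps its last pose, push and grip.
It fails at once if the square key is pushed before the rocker is on (value of joint square_key above 0.004 m and value of joint rocker below 0.3 rad).
It fails at once if the remote's bar is pressed before the square key is down (value of joint hold_bar above 0.003 m and value of joint square_key below 0.0055 m).
It fails at once if one of the round buttons is pressed (value of joint stop_button above 0.003 m or value of joint remote_round above 0.0025 m).
It fails at once if the remote is lifted, tipped or shoved along (40 mm) (height (world z) of remote above 0.012 m or angle between remote's own z axis and vertical above 0.25 rad or distance of remote from where it was at the start of the episode above 0.04 m).
It fails at once if a bystander is lifted, knocked over or moved 30 mm (distance of any of glue_jar, bamboo_cup, slat, screwdriver, hammer, mug, hoop from where it was at the start of the episode above 0.03 m or angle between any of glue_jar, bamboo_cup, slat, mug, hoop's own z axis and vertical above 0.5 rad).
It also fails if it takes over 48 s, if anything falls off the work surface, if the arm or the gripper's body presses on something with over 40 N, if the wrist force passes 120 N, or if a joint passes its speed limit or range.

### The arm

A 7-joint arm with a two-finger parallel gripper is mounted at the origin on the work surface. World frame = base frame: x ahead of the robot, y to its left, z up, the work surface at z = 0. Lengths are in m, angles in rad, forces in N, time in s.
With the tool pointing down it reaches from about 0.425 to 0.875 m from the base axis. Payload 9.9 kg.
Tool frame: the origin (TCP) lies on the centre line of the jaws, within the pads' length; the fingertips stand 22 mm ahead of it and the grasp point (between the pads) lies 3 mm ahead of it; z points along the fingers, y is the line along which they close (so a half turn about z gives the same grasp; the last joint's range is limited). The gripper opens to 85 mm and grips with 20 to 120 N. Pads are 22 mm wide; open, the fingers measure 114 mm over their backs; the gripper's body (76 mm by 85 mm) begins 54 mm behind the grasp point. The pads swing forward as they close: fully open they stand 13 mm farther back than shut.
Start: joints at [1.227, 0.576, 0.025, 1.437, -0.015, 1.129, -0.057], TCP at [0.173, -0.652, 0.226] pointing down, gripper open.
Joint ranges: [-2.76, 2.76], [-0.34, 2.15], [-1.52, 1.57], [0.19, 2.46], [-1.09, 4.23], [0.17, 1.99], [-2.82, 2.82]. Speed limits (rad/s): [2.22, 2.22, 3.01, 3.01, 3.14, 3.14, 3.14].

### API

Orientations are given as a unit quaternion [w, x, y, z].
In Python, from plant import bot gives the robot as it stands.
- The arm moves only by the shell command python3 -m pendant 'ROWS' [FORCE]. ROWS is JSON, one flat list of numbers, 5 for each row, row after row: the shift along the world's x, y, z normalised to -1 to 1, where 1 is 0.15 m, then the turn about the world's z normalised to -1 to 1, where 1 is 90 degrees, then the opening in per cent of the stroke, from 0 (shut) to 100 (fully open). A call has 1 to 10 rows; each row is the pose to reach, as a shift and turn from the pose commanded when the call began; what a row does not reach only later rows make up. A row lasts 1/8 s, in which the tool goes at most 62.5 mm and 10.7 degrees, less where a joint would pass 70% of its speed; a pose out of reach is approached as far as the arm can. A call with a number of a shift or a turn outside -1 to 1 is refused whole. A call with a gripper value outside its range is refused whole. The fingers move at their own pace and stop on an object; FORCE is the grip in N (left out, the last holds). Time passes only in rows, so rows that repeat a pose let the fingers close. It gives the time, the measured TCP pose, the force, the opening and the grip force at its end, in the units of the state.
- bot.get_state(): the state, without advancing time (a new reading comes with each control period).
- bot.read_camera(name): name is "scene" or "side" or "wrist"; returns (picture, depth): 400x640x3 uint8, red, green, blue; 400x640 float32, m along the optical axis (not along the pixel's ray), 0 where there is no reading.
- bot.camera_model(name): a dict with "fx", "fy", "cx", "cy" (pixels), "dist" ([k1, k2, p1, p2, k3] as OpenCV has them; the pictures are not rectified), "R" (3x3) and "t" (3): a world point X has camera coordinates R X + t; the wrist camera has in their place "tool_from_camera" (4x4, takes a point from camera to tool coordinates, whose origin is the TCP and whose axes are the flange's). Camera axes: x right, y down, z forward; pixel columns grow to the right and rows downward; lengths in m; the calibration is good to about 2 mm. A picture is of the moment at which its call begins: read the wrist's pose just before it. camera_model takes no time and is no camera call.
- bot.finish_job(): hands the job in; it is judged then, once.
Trained networks look in the newest picture that a camera, given by its name, has taken for a name from the list of things; names that differ only in an ending like _2 or _b are one class to them, and where a whole thing is asked for, a point or a joint stands for the part that bears it (a point fixed in the world has none). Each returns a list of dicts, best first, with "conf" (0 to 1); they miss things now and then, are a little off and sometimes report something else, mostly with a low value. They report only what shows in the picture. A call takes as long as a camera call. They do not tell look-alikes from the thing itself.
- bot.silhouettes(camera, label): "mask" (400x640 bool, what is visible of it) and "rect" ([left, top, right, bottom] in pixels, round what is visible of it).
The state is a dict: "time_s": time; "q": joint angles; "joint_vel": joint speeds; "joint_efforts": joint torques, N m; "ee_pos": TCP position; "tcp_rot": TCP orientation; "contact_force": force on the tool from outside, world axes, zero at the start; "ft_torque": the same for the moment, N m; "finger_gap": finger opening in m; "finger_force": force on a finger pad.
Only numpy, scipy, OpenCV 4.12 (cv2) and the standard library are available. Lean on these libraries where they do the work, as an engineer would, in place of code of your own. Each camera call takes 0.05 s, during which the arm holds its last target. There are 200 camera calls.

## Working session

There is one attempt and no reset: what is moved stays moved. The work goes in short steps, Python scripts to look and compute and a shell command to move; the robot and the scene stay as the last step left them, time stands still between calls to the robot, and variables do not carry over. Pictures are saved under pics/ and viewed, at most 10 in all, crops included, and the job is handed in when it is done.

```bash
mkdir -p pics
cat > h.py <<'E'
import numpy as np, cv2
from plant import bot
def world(cam,mask_or_px,depth):
    m=bot.camera_model(cam)
    K=np.array([[m['fx'],0,m['cx']],[0,m['fy'],m['cy']],[0,0,1]])
    v,u=np.nonzero(mask_or_px)
    z=depth[v,u]; k=z>0; v,u,z=v[k],u[k],z[k]
    if len(u)==0: return np.zeros((0,3))
    n=cv2.undistortPoints(np.stack([u,v],1).astype(np.float64)[:,None],K,np.array(m['dist']))[:,0]
    P=np.c_[n*z[:,None],z]
    if 'R' in m: return (P-np.array(m['t']))@np.array(m['R'])
    s=bot.get_state(); T=np.array(m['tool_from_camera']); P=P@T[:3,:3].T+T[:3,3]
    from scipy.spatial.transform import Rotation as R
    q=s['tcp_rot']; return R.from_quat([q[1],q[2],q[3],q[0]]).apply(P)+s['ee_pos']
E
python3 - <<'E'
from h import *
ims=[]
for c in ['scene','side']:
    p,d=bot.read_camera(c); ims.append(p)
    cv2.imwrite(f'pics/{c}.png',p[:,:,::-1])
    for l in ['supply_box','rocker','extractor_box','square_key','stop_button','remote','hold_bar','remote_round','mug','hammer','glue_jar','bamboo_cup','slat','screwdriver','hoop']:
        for r in bot.silhouettes(c,l)[:3]:
            if r['conf']<.3: continue
            P=world(c,r['mask'],d); 
            if len(P)==0: continue
            col=p[r['mask']].mean(0).astype(int)
            top=P[P[:,2]>np.percentile(P[:,2],95)-.012]
            rc=cv2.minAreaRect((top[:,:2]*1000).astype(np.float32))
            print(c,l,round(r['conf'],2),np.array(r['rect']).astype(int),col,'zmax',np.percentile(P[:,2],95).round(3),'med',np.median(P,0).round(3),'toprect',np.round(rc[0]),np.round(rc[1]),round(rc[2]))
print(bot.get_state())
E
```

```text
scene supply_box 0.88 [318 213 352 266] [104 109 109] zmax 0.078 med [0.559 0.021 0.061] toprect [542.  27.] [57. 94.] 65
scene rocker 0.94 [325 219 345 245] [47 46 47] zmax 0.081 med [0.543 0.027 0.075] toprect [543.  27.] [43. 79.] 63
scene extractor_box 0.98 [402 115 461 156] [156  51  49] zmax 0.068 med [0.385 0.416 0.053] toprect [371. 428.] [132.  84.] 84
scene extractor_box 0.93 [265 161 324 208] [165  55  54] zmax 0.068 med [ 0.367 -0.001  0.054] toprect [349.   4.] [136.  82.] 80
scene extractor_box 0.84 [410 181 474 230] [109 112 114] zmax 0.068 med [0.589 0.31  0.054] toprect [579. 321.] [134.  82.] 73
scene square_key 0.73 [450 190 463 203] [37 36 38] zmax 0.071 med [0.587 0.352 0.068] toprect [586. 354.] [35. 36.] 75
scene square_key 0.69 [366  89 380 104] [42 41 43] zmax 0.072 med [0.186 0.336 0.068] toprect [182. 338.] [34. 35.] 77
scene square_key 0.68 [298 168 311 184] [39 39 41] zmax 0.071 med [0.357 0.036 0.068] toprect [355.  37.] [33. 35.] 80
scene stop_button 0.63 [414 129 424 139] [35 36 38] zmax 0.069 med [0.367 0.389 0.066] toprect [366. 390.] [25. 27.] 52
sc
[... 5120 characters left out ...]
0.02487254,  1.43708508, -0.01500762,
        1.12902069, -0.05646576]), 'joint_vel': array([ 1.37840668e-03, -1.40663776e-03,  5.06538639e-04, -1.31837566e-03,
        4.40976959e-04,  1.90684316e-05,  5.54028467e-04]), 'joint_efforts': array([ 3.91481453e-04, -7.65486503e+01,  2.24868044e+00, -2.86292857e+01,
        1.52007717e-02,  2.89826632e-03, -1.37511532e-05]), 'ee_pos': array([ 0.17342135, -0.652345  ,  0.22589779]), 'tcp_rot': array([-1.33181654e-05,  9.91571706e-01,  1.29559066e-01,  1.09794575e-05]), 'contact_force': array([ 0.23789838, -0.01669939,  0.18709914]), 'ft_torque': array([ 0.04120629, -0.03113097,  0.01025171]), 'finger_force': 0.0, 'finger_gap': 0.08550977453421733}
```

View pics/scene.png

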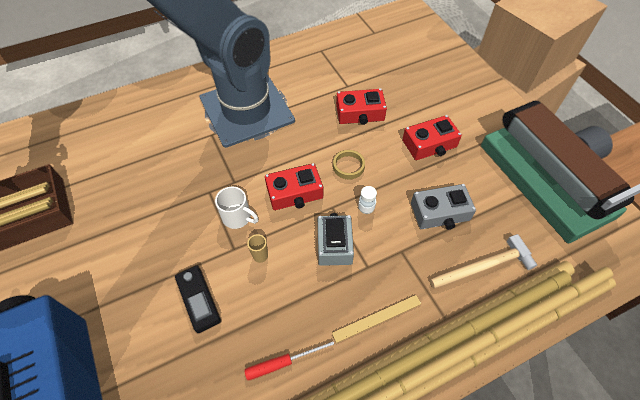

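View pics/side.png

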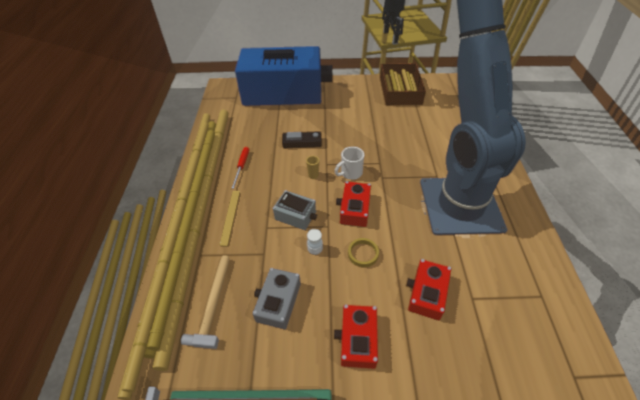

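Run:
```python
from h import *
for c in ['scene','side']:
    p,d=bot.read_camera(c)
    P=world(c,bot.silhouettes(c,'rocker')[0]['mask'],d); P=P[P[:,2]>.056]
    A=np.c_[P[:,:2]-P[:,:2].mean(0),np.ones(len(P))]; k=np.ones(len(P),bool)
    for _ in range(5):
        s=np.linalg.lstsq(A[k],P[k,2],rcond=None)[0]; k=abs(A@s-P[:,2])<.003
    rc=cv2.minAreaRect((P[k,:2]*1000).astype(np.float32))
    g=s[:2]/np.linalg.norm(s[:2]); print(c,k.sum(),'grad dir deg',np.degrees(np.arctan2(g[1],g[0])),'slope',np.hypot(*s[:2]),rc)
    if c=='scene': cv2.imwrite('pics/rk.png',cv2.resize(p[195:275,300:370,::-1],None,fx=7,fy=7,interpolation=cv2.INTER_CUBIC))
```

```text
scene 473 grad dir deg -25.22729003411115 slope 0.1543170599157326 ((540.9888916015625, 28.03211212158203), (43.941184997558594, 80.65448760986328), 65.05390167236328)
side 240 grad dir deg -21.992474602103734 slope 0.14648339926284892 ((539.994140625, 29.13831329345703), (43.27589416503906, 73.93781280517578), 63.99803924560547)
```

View pics/rk.png

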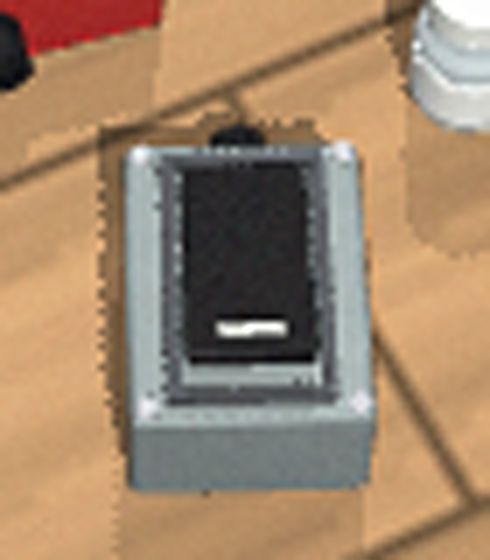

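```bash
python3 -m pendant '[0.33,0.33,0,-0.11,0, 0.67,0.67,0,-0.22,0, 1,1,0,-0.33,0, 1,1,0,-0.44,0]' 40; python3 -m pendant '[0.33,0.33,0,0,0, 0.67,0.67,0,0,0, 1,1,0,0,0, 1,1,0,0,0]'; python3 -m pendant '[0.21,0.33,0,0,0, 0.42,0.67,0,0,0, 0.62,1,0,0,0, 0.62,1,0,0,0]';  python3 -m pendant '[0,0.33,0,0,0, 0,0.67,0,0,0, 0,1,0,0,0, 0,1,0,0,0]'; python3 -m pendant '[0,0.23,0,0,0, 0,0.46,0,0,0, 0,0.46,0,0,0, 0,0.46,0,0,0]'
```

```text
time_s: 2.3
ee_pos: [0.327, -0.499, 0.226]
tcp_rot: [-0.001, 0.977, -0.214, 0.001]
contact_force: [-0.6, -0.3, -0.2]
finger_gap: 0.012
finger_force: 0.0
time_s: 2.8
ee_pos: [0.4768, -0.3483, 0.2259]
tcp_rot: [-0.001, 0.977, -0.211, 0.001]
contact_force: [-0.4, -0.6, 0.1]
finger_gap: 0.0
finger_force: 0.0
time_s: 3.3
ee_pos: [0.5693, -0.1962, 0.2256]
tcp_rot: [-0.002, 0.978, -0.21, 0.0]
contact_force: [-0.6, -0.4, -0.1]
finger_gap: -0.0
finger_force: 0.0
time_s: 3.8
ee_pos: [0.5664, -0.0481, 0.226]
tcp_rot: [-0.001, 0.977, -0.211, -0.0]
contact_force: [0.2, -0.7, 0.4]
finger_gap: 0.0
finger_force: 0.0
time_s: 4.3
ee_pos: [0.5664, 0.0148, 0.226]
tcp_rot: [0.001, 0.977, -0.215, 0.0]
contact_force: [0.4, -0.0, 0.3]
finger_gap: -0.0003
finger_force: 0.0
```

```bash
python3 -m pendant '[0,0,-0.25,0,0, 0,0,-0.5,0,0, 0,0,-0.7,0,0, 0,0,-0.77,0,0, 0,0,-0.8,0,0, 0,0,-0.83,0,0, 0,0,-0.83,0,0]'; for i in 1; do python3 -m pendant '[0,0,-0.01,0,0, 0,0,-0.02,0,0, 0,0,-0.03,0,0, 0,0,-0.03,0,0]'; done
```

```text
time_s: 5.18
ee_pos: [0.5667, 0.0166, 0.1019]
tcp_rot: [-0.0, 0.977, -0.214, 0.0]
contact_force: [-0.6, 0.1, 0.6]
finger_gap: 0.0003
finger_force: 0.0
time_s: 5.68
ee_pos: [0.5663, 0.0167, 0.0968]
tcp_rot: [0.0, 0.977, -0.214, -0.0]
contact_force: [-0.0, 0.1, -0.1]
finger_gap: -0.0005
finger_force: 0.0
```

```bash
for i in 1; do python3 -m pendant '[0,0,-0.01,0,0, 0,0,-0.02,0,0, 0,0,-0.03,0,0, 0,0,-0.03,0,0]'; python3 -m pendant '[0,0,-0.01,0,0, 0,0,-0.02,0,0, 0,0,-0.02,0,0]';  done
```

```text
time_s: 6.18
ee_pos: [0.5663, 0.0166, 0.0922]
tcp_rot: [0.0, 0.977, -0.214, -0.0]
contact_force: [0.8, 0.5, -0.1]
finger_gap: 0.0001
finger_force: 0.0
time_s: 6.55
ee_pos: [0.5663, 0.0166, 0.0892]
tcp_rot: [0.0, 0.977, -0.214, -0.0]
contact_force: [0.5, -0.2, 0.2]
finger_gap: 0.0001
finger_force: 0.0
```

Run:
```python
from h import *
ims=[]
for c,x0,x1,y0,y1 in [('scene',295,375,180,270),('side',255,335,140,230)]:
    p,d=bot.read_camera(c)
    ims.append(cv2.resize(p[y0:y1,x0:x1,::-1],(400,450),interpolation=cv2.INTER_CUBIC))
cv2.imwrite('pics/p4.png',np.hstack(ims))
```

```text
(no output)
```

View pics/p4.png

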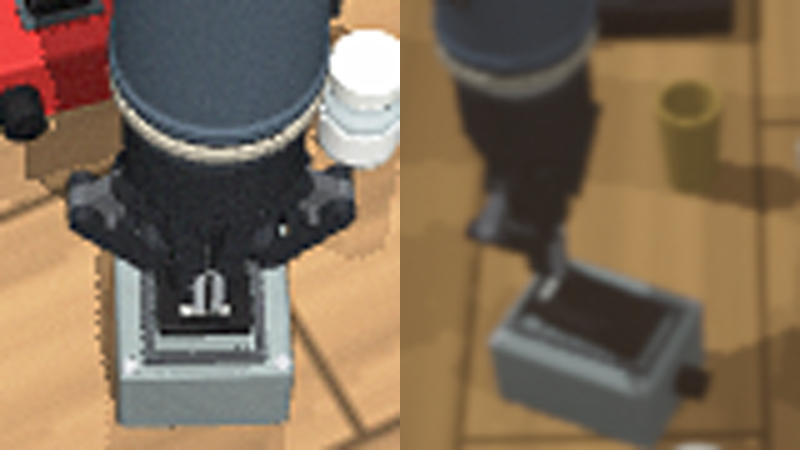

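```bash
python3 -m pendant '[0,0,-0.01,0,0, 0,0,-0.02,0,0, 0,0,-0.02,0,0]'; python3 -m pendant '[0,0,-0.01,0,0, 0,0,-0.02,0,0, 0,0,-0.02,0,0]'
python3 - <<'E'
from h import *
p,d=bot.read_camera('side')
r=bot.silhouettes('side','rocker')
for x in r[:2]:
    P=world('side',x['mask'],d); P=P[P[:,2]>.05]
    ax=np.array([.906,-.423]); s=(P[:,:2]-[.541,.0285])@ax
    print(x['conf'],[(a,np.median(P[(abs(s-a)<.005),2]).round(4)) for a in (-.03,-.02,-.01,0,.01,.02,.03)])
E
```

```text
time_s: 7.02
ee_pos: [0.5663, 0.0166, 0.0863]
tcp_rot: [0.0, 0.977, -0.214, -0.0]
contact_force: [0.1, 0.7, 0.2]
finger_gap: -0.0002
finger_force: 0.0
time_s: 7.4
ee_pos: [0.5663, 0.0167, 0.0832]
tcp_rot: [0.0, 0.977, -0.214, -0.0]
contact_force: [0.2, 0.4, 0.0]
finger_gap: -0.0001
finger_force: 0.0
0.63 [(-0.03, np.float64(0.0686)), (-0.02, np.float64(0.0697)), (-0.01, np.float64(0.0712)), (0, np.float64(0.0733)), (0.01, np.float64(0.0748)), (0.02, np.float64(0.0762)), (0.03, np.float64(0.0772))]
```

Run:
```python
from h import *
M=np.ones((400,640),bool)
for c in ('scene','side'):
    p,d=bot.read_camera(c); P=world(c,M,d)
    k=(abs(P[:,0]-.566)<.03)&(abs(P[:,1]-.0167)<.035)&(P[:,2]>.06)&(P[:,2]<.16)
    Q=P[k]
    for z in np.arange(.06,.15,.006):
        q=Q[(Q[:,2]>=z)&(Q[:,2]<z+.006)]
        if len(q): print(c,z.round(3),len(q),q.min(0)[:2].round(3),q.max(0)[:2].round(3))
ims=[]
p,d=bot.read_camera('side'); a=p[160:230,265:325,::-1]
q,_=bot.read_camera('wrist')
cv2.imwrite('pics/p5.png',np.hstack([cv2.resize(a,(342,400),interpolation=cv2.INTER_CUBIC),cv2.resize(q[:,:,::-1],(450,400))]))
```

```text
scene 0.06 182 [ 0.536 -0.018] [0.595 0.051]
scene 0.066 7 [ 0.54  -0.003] [0.589 0.044]
scene 0.072 68 [ 0.54  -0.006] [0.585 0.044]
scene 0.078 72 [ 0.545 -0.005] [0.584 0.039]
scene 0.084 1 [0.567 0.009] [0.567 0.009]
scene 0.09 1 [0.578 0.016] [0.578 0.016]
scene 0.096 14 [0.558 0.003] [0.578 0.024]
scene 0.102 12 [0.568 0.003] [0.579 0.022]
scene 0.108 19 [0.561 0.002] [0.58  0.026]
scene 0.114 12 [0.568 0.002] [0.58  0.026]
scene 0.12 11 [0.56  0.007] [0.579 0.019]
scene 0.126 19 [ 0.559 -0.001] [0.582 0.029]
scene 0.132 36 [ 0.561 -0.016] [0.589 0.034]
scene 0.138 67 [ 0.547 -0.018] [0.593 0.047]
scene 0.144 55 [ 0.547 -0.018] [0.594 0.049]
side 0.06 47 [ 0.545 -0.004] [0.594 0.051]
side 0.066 26 [0.538 0.015] [0.588 0.05 ]
side 0.072 107 [ 0.536 -0.002] [0.581 0.049]
side 0.078 20 [0.539 0.002] [0.581 0.035]
side 0.09 4 [0.558 0.022] [0.57  0.026]
side 0.096 8 [0.555 0.017] [0.576 0.029]
side 0.102 11 [0.555 0.016] [0.575 0.03 ]
side 0.108 13 [0.554 0.016] [0.575 0.034]
side 0.114 9 [0.554 0.005] [0.568 0.028]
side 0.12 8 [0.553 0.013] [0.564 0.027]
side 0.126 4 [0.55  0.007] [0.561 0.031]
side 0.132 12 [ 0.544 -0.002] [0.572 0.033]
side 0.138 30 [ 0.541 -0.013] [0.578 0.052]
side 0.144 19 [ 0.541 -0.012] [0.583 0.049]
```

View pics/p5.png

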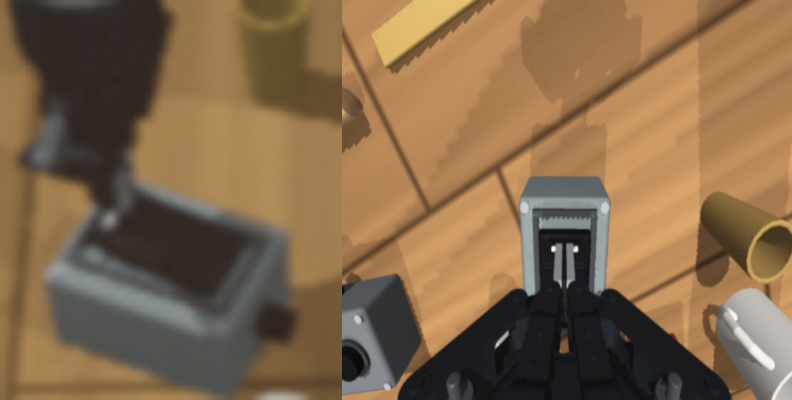

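```bash
for i in 1 2; do python3 -m pendant '[0,0,-0.01,0,0, 0,0,-0.02,0,0, 0,0,-0.03,0,0, 0,0,-0.03,0,0]' | egrep 'ee_pos|contact'; done
```

```text
ee_pos: [0.5663, 0.0167, 0.0787]
contact_force: [-0.3, 0.2, 0.3]
ee_pos: [0.5665, 0.0166, 0.0743]
contact_force: [-0.1, 0.3, -0.3]
```

```bash
for i in 1; do python3 -m pendant '[0,0,-0.01,0,0, 0,0,-0.02,0,0, 0,0,-0.02,0,0]' | egrep 'ee_pos|contact'; done;  python3 -m pendant '[0,0,-0.01,0,0, 0,0,-0.02,0,0, 0,0,-0.02,0,0]' | egrep 'ee_pos|contact'; python3 -m pendant '[0,0,-0.01,0,0, 0,0,-0.02,0,0, 0,0,-0.02,0,0]' | egrep 'ee_pos|contact'
```

```text
ee_pos: [0.5664, 0.0167, 0.0713]
contact_force: [0.7, 0.3, 1.0]
ee_pos: [0.5665, 0.0167, 0.0683]
contact_force: [0.5, -0.2, 1.9]
ee_pos: [0.5665, 0.0166, 0.0653]
contact_force: [1.4, -0.2, 1.1]
```

```bash
python3 -m pendant '[0,0,-0.01,0,0, 0,0,-0.02,0,0, 0,0,-0.02,0,0]' | egrep 'ee_pos|contact'; python3 -m pendant '[0,0,-0.01,0,0, 0,0,-0.02,0,0, 0,0,-0.02,0,0]' | egrep 'ee_pos|contact';  python3 - <<'E'
from h import *
for c in ('scene','side'):
  p,d=bot.read_camera(c)
  r=bot.silhouettes(c,'rocker')
  for x in r[:1]:
    P=world(c,x['mask'],d); P=P[P[:,2]>.05]
    ax=np.array([.906,-.423]); s=(P[:,:2]-[.541,.0285])@ax
    print(x['conf'],[(a,np.median(P[(abs(s-a)<.005),2]).round(4)) for a in (-.03,-.02,-.01,0,.01,.02,.03)])
E
```

```text
ee_pos: [0.5667, 0.0166, 0.064]
contact_force: [-2.3, -0.2, 22.9]
ee_pos: [0.5668, 0.0167, 0.0632]
contact_force: [-10.9, -0.2, 50.7]
0.75 [(-0.03, np.float64(nan)), (-0.02, np.float64(nan)), (-0.01, np.float64(nan)), (0, np.float64(nan)), (0.01, np.float64(nan)), (0.02, np.float64(nan)), (0.03, np.float64(nan))]
0.49 [(-0.03, np.float64(0.0797)), (-0.02, np.float64(0.0771)), (-0.01, np.float64(0.0757)), (0, np.float64(0.0729)), (0.01, np.float64(0.0707)), (0.02, np.float64(0.0685)), (0.03, np.float64(0.0661))]
  return _methods._mean(a, axis=axis, dtype=dtype,
  ret = ret.dtype.type(ret / rcount)
```

```bash
python3 -m pendant '[0,0,0.1,0,0, 0,0,0.4,0,0, 0,0,0.8,0,0, 0,0,0.8,0,0]' | egrep 'ee_pos|contact'; python3 -m pendant '[0,0.33,0,0,0, 0,0.67,0,0,0, 0,1,0,0,0, 0,1,0,0,0]' | egrep 'ee_pos|contact';python3 -m pendant '[0.04,0.33,0,0,0, 0.08,0.67,0,0,0, 0.12,1,0,0,0, 0.12,1,0,0,0]' | egrep 'ee_pos|contact';python3 -m pendant '[0,0.26,0,0,0, 0,0.26,0,0,0, 0,0.26,0,0,0]' | egrep 'ee_pos|contact'
python3 - <<'E'
from h import *
c='scene'
p,d=bot.read_camera(c)
for x in bot.silhouettes(c,'rocker')[:2]:
    P=world(c,x['mask'],d); P=P[P[:,2]>.05]
    ax=np.array([.906,-.423]); s=(P[:,:2]-[.541,.0285])@ax
    print(x['conf'],[(a,np.median(P[(abs(s-a)<.005),2]).round(4)) for a in (-.03,-.02,-.01,0,.01,.02,.03) if (abs(s-a)<.005).any()])
E
```

```text
ee_pos: [0.5681, 0.0169, 0.1834]
contact_force: [-0.6, 0.2, -0.6]
ee_pos: [0.5644, 0.1721, 0.1778]
contact_force: [0.7, -1.1, -0.3]
ee_pos: [0.5825, 0.3209, 0.1775]
contact_force: [-0.5, -1.1, -0.0]
ee_pos: [0.5844, 0.3536, 0.1786]
contact_force: [0.4, -0.6, 0.1]
0.83 [(-0.03, np.float64(0.0799)), (-0.02, np.float64(0.0781)), (-0.01, np.float64(0.0765)), (0, np.float64(0.0743)), (0.01, np.float64(0.0722)), (0.02, np.float64(0.0703)), (0.03, np.float64(0.0683))]
```

```bash
python3 -m pendant '[0,0,-0.3,0,0, 0,0,-0.55,0,0, 0,0,-0.7,0,0, 0,0,-0.75,0,0, 0,0,-0.75,0,0]' | egrep 'ee_pos|contact'; python3 -m pendant '[0,0,-0.01,0,0, 0,0,-0.02,0,0, 0,0,-0.03,0,0, 0,0,-0.03,0,0]' | egrep 'ee_pos|contact'; python3 -m pendant '[0,0,-0.01,0,0, 0,0,-0.02,0,0, 0,0,-0.03,0,0, 0,0,-0.03,0,0]' | egrep 'ee_pos|contact'
```

```text
ee_pos: [0.5847, 0.355, 0.0671]
contact_force: [-0.0, -0.4, 0.8]
ee_pos: [0.5847, 0.3559, 0.0628]
contact_force: [0.3, -0.3, 2.7]
ee_pos: [0.5846, 0.3558, 0.0577]
contact_force: [-0.2, 0.4, 2.1]
```

```bash
python3 -m pendant '[0,0,-0.01,0,0, 0,0,-0.02,0,0, 0,0,-0.02,0,0]' | egrep 'ee_pos|contact'; python3 -m pendant '[0,0,-0.01,0,0, 0,0,-0.02,0,0, 0,0,-0.02,0,0]' | egrep 'ee_pos|contact'
```

```text
ee_pos: [0.5846, 0.3558, 0.0557]
contact_force: [-1.3, 0.6, 10.7]
ee_pos: [0.5847, 0.3559, 0.0555]
contact_force: [-8.1, -4.0, 33.3]
```

```bash
python3 -m pendant '[0,0,0.1,0,0, 0,0,0.4,0,0, 0,0,0.8,0,0, 0,0,0.8,0,0]' | egrep 'ee_pos|contact'; for k in 1; do python3 -m pendant '[0,-0.33,0,0,0, 0,-0.67,0,0,0, 0,-1,0,0,0, 0,-1,0,0,0]' | egrep 'ee_pos|contact'; done
python3 - <<'E'
from h import *
c='scene'
p,d=bot.read_camera(c)
for l in ('square_key','stop_button'):
  for x in bot.silhouettes(c,l)[:4]:
    P=world(c,x['mask'],d); print(l,x['conf'],np.median(P,0).round(4))
E
python3 -m pendant '[0,-0.33,0,0,0, 0,-0.67,0,0,0, 0,-1,0,0,0, 0,-1,0,0,0]' | egrep 'ee_pos|contact'; python3 -m pendant '[0,-0.33,0,0,0, 0,-0.67,0,0,0, 0,-1,0,0,0, 0,-1,0,0,0]' | egrep 'ee_pos|contact'
python3 -m pendant '[0,-0.33,0,0,0, 0,-0.67,0,0,0, 0,-1,0,0,0, 0,-1,0,0,0]' | egrep 'ee_pos|contact'
python3 -m pendant '[-0.2,-0.3,0,0,0, -0.2,-0.51,0,0,0, -0.2,-0.51,0,0,0, -0.2,-0.51,0,0,0]' | egrep 'ee_pos|contact|time'
```

```text
ee_pos: [0.5865, 0.3567, 0.1768]
contact_force: [0.5, -0.3, -0.6]
ee_pos: [0.5843, 0.1997, 0.1712]
contact_force: [0.4, 0.2, 0.2]
square_key 0.7 [0.1841 0.3352 0.0681]
square_key 0.68 [0.5862 0.3535 0.0599]
square_key 0.53 [0.3568 0.0361 0.0683]
stop_button 0.59 [0.1604 0.2721 0.0665]
stop_button 0.45 [0.5668 0.2866 0.0662]
stop_button 0.43 [ 0.344  -0.03    0.0665]
ee_pos: [0.5844, 0.0521, 0.1716]
contact_force: [0.2, 1.0, 0.4]
ee_pos: [0.5844, -0.0973, 0.1715]
contact_force: [0.5, 0.6, -0.4]
ee_pos: [0.5845, -0.2468, 0.1713]
contact_force: [0.2, 0.5, -1.0]
time_s: 18.27
ee_pos: [0.5559, -0.3176, 0.1714]
contact_force: [-0.3, 0.6, 0.0]
```

```bash
python3 -m pendant '[0,0,-0.3,0,0, 0,0,-0.6,0,0, 0,0,-0.8,0,0, 0,0,-0.86,0,0, 0,0,-0.86,0,0]' | egrep 'ee_pos|contact'; python3 -m pendant '[0,0,-0.01,0,0, 0,0,-0.02,0,0, 0,0,-0.03,0,0, 0,0,-0.03,0,0]' | egrep 'ee_pos|contact'; python3 -m pendant '[0,0,-0.01,0,0, 0,0,-0.02,0,0, 0,0,-0.03,0,0, 0,0,-0.03,0,0]' | egrep 'ee_pos|contact'
```

```text
ee_pos: [0.5552, -0.3195, 0.0431]
contact_force: [0.3, 0.3, 0.4]
ee_pos: [0.5548, -0.321, 0.0388]
contact_force: [1.3, 0.0, 1.9]
ee_pos: [0.5548, -0.321, 0.034]
contact_force: [2.5, -0.8, 4.1]
```

```bash
python3 -m pendant '[0,0,-0.01,0,0, 0,0,-0.02,0,0, 0,0,-0.02,0,0, 0,0,-0.02,0,0]' | egrep 'ee_pos|contact|time'
python3 - <<'E'
from h import *
c='scene'
p,d=bot.read_camera(c)
for l in ('remote','square_key','rocker'):
  for x in bot.silhouettes(c,l)[:2]:
    P=world(c,x['mask'],d); print(l,x['conf'],np.median(P,0).round(4))
print(bot.get_state()['contact_force'])
E
```

```text
time_s: 20.4
ee_pos: [0.5549, -0.3211, 0.0333]
contact_force: [-4.1, 3.4, 27.7]
remote 0.62 [ 0.5831 -0.322   0.0339]
remote 0.19 [0.588  0.3106 0.0539]
square_key 0.67 [0.5846 0.3535 0.061 ]
square_key 0.52 [0.3729 0.4577 0.0679]
rocker 0.62 [0.5416 0.0277 0.0737]
[-4.79586559  3.43907522 26.3771073 ]
```

```bash
python3 -c "
from plant import bot
print(bot.finish_job())"
```

```text
the job is handed in; nothing more can be done
None
```

I handed the job in at about 20 s, well inside the 48 s limit: the rocker is tipped over, the square key is down about 8 mm, and the fingertips are holding the remote's bar down with about 26 N. The verdict itself was not returned; I checked the rocker and key by camera, the bar by force and height, and did not re-measure the bystanders.

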